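Clamp a dropper bottle with the travelling feed knob

TASK

Stand the amber dropper bottle upright on the bed of the bottle clamp, between the rubber pad and the V jaw, and let go of it. Then turn the black feed knob clockwise (it rides along on the carriage as it turns) until the pad holds the bottle snugly in the V with about 10 newtons, never squeezing it with more than 25, and let go. Move the carriage only by its knob, do not push on its block, and leave everything else where it is.

Things in the scene. Friction and masses are not known exactly. Their poses are not given: they have to be found in the camera images.
- bottle_mid (a point): Centre (51 mm above its foot) of the loose amber dropper bottle: 102 mm tall, 70 g, stands upright; round glass body 33 mm in diameter up to 50 mm above its foot, above that a shoulder, a cap 24 mm in diameter from 62 to 77 mm and a thin black rubber bulb above. The z axis points up along the bottle. It starts to the left of the clamp, as the brass weight does.
- bed: Bed of the bottle clamp, fixed to the table: a grey plate 110 x 250 mm, 12 mm thick. Origin on its underside, on its mid line; z up; the carriage travels forward along the bed's +y, towards the V jaw; the plate reaches from y = -145 to +105 mm.
- jaw_zone (a point): Fixed point on the bed's top, mid line, y = +37 mm of the bed. The aluminium V jaw (open towards the bed's -y, centred on the mid line, 30 mm tall above the plate, 120 degrees between its faces) is set anew each time, its apex within 6 mm before or behind this point along y; a seated bottle's axis lies 19 mm in front of the apex.
- block: Blue carriage block that slides on the bed, with the rubber pad on its nose. Origin on the knob's axis at the height of the bed's underside; axes as the bed's. It starts at y = -100 mm of the bed and can travel 45 mm. The pad's face (34 mm wide, 14 to 44 mm above the underside) lies 75 mm ahead (+y) of this origin and is sprung: it yields 1 mm for each 5 N.
- feed_knob: Round black knob on the carriage, 40 mm in diameter, axis vertical. Origin on its axis at grip height: 66 mm above the table, 12 mm below its top, 18 mm above its lower rim, 26 mm above the block. Clockwise from above moves carriage and knob along the bed's +y, 10 mm per rad. Its friction, 0.22 N m either way, holds the carriage where it is left; each newton against the pad (or held back at the knob) adds a steady 0.010 N m anticlockwise.
- weight_mid (a point): Centre of a loose brass weight, 34 mm in diameter and 44 mm tall: bystander.
- packet: Brown paper packet, 80 x 102 x 44 mm, origin under its centre: bystander.
- dropper: The same bottle, origin under its foot's centre, 51 mm below bottle_mid.
Not all that is in view belongs to the job. What is shaped like the dropper but red is not meant.

How it is judged:
On the way:
1. the bottle stands upright on the bed between pad and V jaw, let go, not yet clamped (z of bottle_mid in the frame of bed between 0.059 and 0.067 m and y of bottle_mid in the frame of bed between -0.015 and 0.045 m and angle between bottle_mid's own z axis and vertical below 0.09 rad and x of bottle_mid in the frame of bed between -0.015 and 0.015 m and contact force between the fingers and dropper below 0.2 N and contact force between block and dropper below 3 N), for 0.2 s.
At the end, for the whole second after the job is handed in: The bottle stands upright on the bed (within 5 degrees), on the mid line of the V jaw within 5 mm, pressed into it by the pad with 6 to 16 N, and everything is still and released (z of bottle_mid in the frame of bed between 0.059 and 0.067 m and y of bottle_mid in the frame of bed between -0.015 and 0.045 m and angle between bottle_mid's own z axis and vertical below 0.09 rad and x of bottle_mid in the frame of bed between -0.005 and 0.005 m and contact force between block and dropper between 6 and 16 N and linear speed of block below 0.002 m/s and linear speed of dropper below 0.005 m/s); the robot touches nothing.
It fails at once if the pad squeezes the bottle with more than 25 N (contact force between block and dropper above 25 N).
It fails at once if the robot pushes the carriage block itself with more than 12 N (contact force between the arm and block above 12 N).
It fails at once if a bystander (weight or packet) is moved by more than 15 mm (distance of any of weight_mid, packet from where it was at the start of the episode above 0.015 m).
It also fails if it takes over 72 s, if anything falls off the work surface, if the arm or the gripper's body presses on something with over 40 N, if the wrist force passes 120 N, or if a joint passes its speed limit or range.

ROBOT

A 7-joint arm with a two-finger parallel gripper is mounted at the origin on the work surface; the furniture and walls round the work are solid. World frame = base frame: x ahead of the robot, y to its left, z up, the work surface at z = 0. Lengths are in m, angles in rad, forces in N, time in s.
With the tool pointing down it reaches from about 0.425 to 0.925 m from the base axis. Payload 6.8 kg.
Tool frame: the origin (TCP) lies midway between the tips of the shut fingers; the grasp point (between the pads) lies r.grasp_offset behind it (r.grasp_offset is the distance from the TCP to the grasp point, in m); z points along the fingers, y is the direction in which the jaws open and shut (so a half turn about z gives the same grasp; the last joint's range is limited). The gripper opens to 85 mm and grips with 20 to 120 N. Pads are 22 mm wide; open, the fingers measure 114 mm over their backs; the gripper's body (76 mm by 85 mm) begins 54 mm behind the grasp point. The pads swing forward as they close: fully open they stand 13 mm farther back than shut.
Start: joints at [-1.443, 0.477, 0.022, 1.555, -0.011, 1.109, -0.083], TCP at [0.158, 0.656, 0.231] pointing down, gripper open.
Joint ranges: [-2.96, 2.96], [-0.34, 2.1], [-1.41, 1.46], [0.24, 2.44], [-1.37, 4.51], [0.17, 1.92], [-2.96, 2.96]. Speed limits (rad/s): [2.39, 2.39, 3.14, 3.14, 3.14, 3.14, 3.14].

INTERFACE

Orientations are given as a rotation vector (axis times angle).
In Python, from bench import r gives the robot as it stands. The module is installed in compiled form; this text tells all that it offers.
- The arm moves only by the tool send_rows, never from a script. Its argument "moves" is one flat list of numbers, 4 for each row, row after row: the shift along the tool's x, y, z in mm, then the turn about the tool's z in degrees. A call has 1 to 8 rows; each row is the pose to reach, as a shift and turn from the pose commanded when the call began, along the tool's axes at that moment; what a row does not reach only later rows make up. A row lasts 1/8 s, in which the tool goes at most 62.5 mm and 10.7 degrees, less where a joint would pass 70% of its speed; a pose out of reach is approached as far as the arm can. A call with a gripper value outside its range is refused whole. "hand" is the closure, from 0 (fully open) to 1 (shut), set as the call begins (left out, the last holds). The fingers move at their own pace and stop on an object; "newtons" is the grip in N (left out, the last holds). Time passes only in rows, so rows that repeat a pose let the fingers close. It gives the time, the measured TCP pose, the force and the opening at its end, in the units of the state.
- r.get_obs(): the state, without advancing time (a new reading comes with each control period).
- r.grab_frame(name): name is "scene" or "side" or "wrist"; returns a dict with "img" (384x512x3 uint8, red, green, blue), "mtx" (3x3 intrinsics, pixels), "world_to_cam" (4x4, takes a point from world to camera coordinates). Camera axes: x right, y up, looking along -z (the intrinsics and any distortion apply to the point x, -y, -z); pixel columns grow to the right and rows downward; lengths in m; the calibration is good to about 2 mm. A picture is of the moment at which its call begins. There is no depth.
- r.hand_in(): hands the job in, once; it reports no verdict.
The state is a dict: "clock": time; "joints": joint angles; "qvel": joint speeds; "tau": joint torques, N m; "tcp_pos": TCP position; "orientation": TCP orientation; "contact_force": force on the tool from outside, world axes, zero at the start; "moment": the same for the moment, N m; "grip_width": finger opening in m.
Only numpy, scipy, OpenCV 4.12 (cv2) and the standard library are available. Lean on these libraries where they do the work, as an engineer would, in place of code of your own. Each camera call takes 0.05 s, during which the arm holds its last target.

## Working session

There is one attempt and no reset: what is moved stays moved. The work goes in short steps, Python scripts to look and compute and a tool call to move; the robot and the scene stay as the last step left them, time stands still between calls to the robot, and variables do not carry over. Pictures are saved under pics/ and viewed, and the job is handed in when it is done.

Besides the shell and the picture viewer there is one more tool, called after ">>>" as name(argument=value, ...), one argument or row to a line, values as JSON. send_rows: Moves the arm, as the interface text tells. Its arguments: {"type":"object","properties":{"moves":{"type":"array"},"hand":{"type":"number"},"newtons":{"type":"number"}},"required":["moves"]}

```bash
mkdir -p pics; python3 - <<'E'
from bench import r
import cv2,json
o=r.get_obs(); print(o, r.grasp_offset)
for n in ["scene","side","wrist"]:
    f=r.grab_frame(n); cv2.imwrite(f"pics/{n}0.png",f["img"][:,:,::-1]); print(n,f["mtx"].tolist(),f["world_to_cam"].round(4).tolist(),[k for k in f])
E
```

```text
{'clock': 0.0, 'joints': array([-1.44309937,  0.47781239,  0.02234027,  1.55645624, -0.01150846,
        1.10926111, -0.0830701 ]), 'qvel': array([ 9.52193074e-04, -1.08590434e-03, -2.44384422e-05,  9.57255398e-04,
        8.57885360e-04,  1.12911617e-03,  3.47135976e-04]), 'tau': array([ 1.09089822e-04, -5.96446252e+01,  1.60771362e+00, -2.81198019e+01,
        1.23279059e-02,  9.53895069e-03, -8.44417144e-06]), 'tcp_pos': array([0.15756757, 0.65575131, 0.23031544]), 'orientation': array([-3.69447663e-01, -3.11970612e+00,  2.83825528e-03]), 'contact_force': array([-0.34620405, -0.50851621, -0.06743971]), 'moment': array([0.04641252, 0.00154376, 0.00673053]), 'grip_width': 0.08568220157134432} 0.0187
scene [[376.69677957047236, 0.0, 255.0736253975206], [0.0, 376.69677957047236, 189.09516588890804], [0.0, 0.0, 1.0]] [[0.5789, -0.8154, 0.003, -0.2762], [0.6078, 0.4339, 0.665, -0.407], [-0.5436, -0.3832, 0.7468, -0.6016], [0.0, 0.0, 0.0, 1.0]] ['img', 'mtx', 'world_to_cam']
side [[363.5731284277492, 0.0, 249.83038106611605], [0.0, 363.5731284277492, 190.0693148107413], [0.0, 0.0, 1.0]] [[-0.995, -0.0997, 0.0063, 0.5518], [0.0495, -0.4368, 0.8982, -0.09], [-0.0868, 0.894, 0.4395, -0.8802], [0.0, 0.0, 0.0, 1.0]] ['img', 'mtx', 'world_to_cam']
wrist [[267.19736411999077, 0.0, 254.46927292315232], [0.0, 267.19736411999077, 190.40304363915442], [0.0, 0.0, 1.0]] [[0.2324, 0.9726, -0.0025, -0.6735], [-0.9213, 0.2193, -0.3211, 0.0405], [-0.3118, 0.077, 0.947, -0.3813], [0.0, 0.0, 0.0, 1.0]] ['img', 'mtx', 'world_to_cam']
```

View pics/scene0.png

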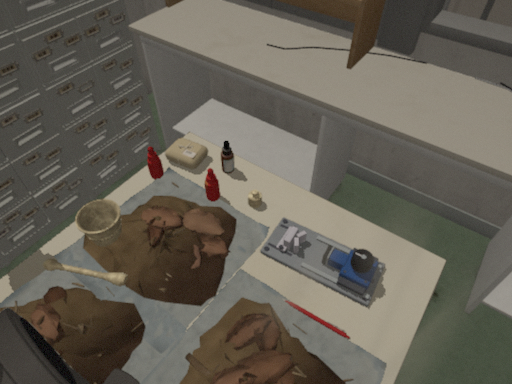

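View pics/side0.png

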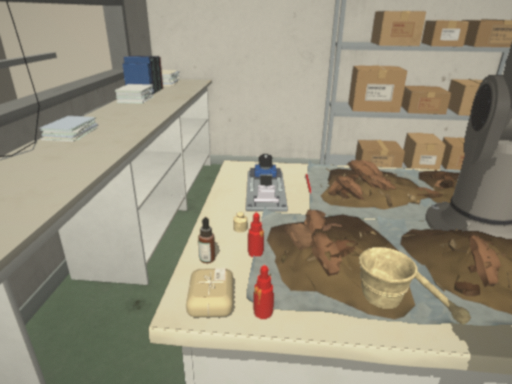

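View pics/wrist0.png

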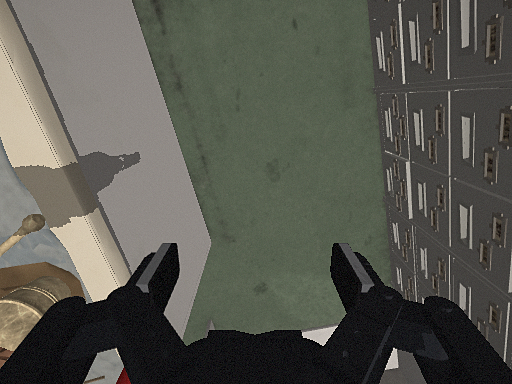

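The scene view shows the dropper at about (228,158), the weight at (255,198), the packet at (187,152), the clamp with its V jaw near (291,238) and the knob at (363,262). There are red decoys at (155,163) and (212,186). I'll zoom in next.

```bash
cat > h.py <<'E'
import numpy as np,cv2
from bench import r
def ray(f,u,v):
    K=f["mtx"];T=f["world_to_cam"]
    d=np.linalg.inv(K)@[u,v,1]; d=np.array([d[0],-d[1],-d[2]])
    R=T[:3,:3]; return -R.T@T[:3,3], R.T@d
def onz(f,u,v,z):
    c,d=ray(f,u,v); return c+d*(z-c[2])/d[2]
def two(f1,p1,f2,p2):
    c1,d1=ray(f1,*p1);c2,d2=ray(f2,*p2);d1/=np.linalg.norm(d1);d2/=np.linalg.norm(d2)
    A=np.stack([d1,-d2],1);s=np.linalg.lstsq(A,c2-c1,rcond=None)[0]
    a=c1+s[0]*d1;b=c2+s[1]*d2;return (a+b)/2,np.linalg.norm(a-b)
def proj(f,P):
    p=f["world_to_cam"]@np.append(P,1);q=f["mtx"]@[p[0],-p[1],-p[2]];return q[:2]/q[2]
E
python3 - <<'E'
import cv2
a=cv2.imread('pics/scene0.png');b=cv2.imread('pics/side0.png')
cv2.imwrite('pics/s_a.png',cv2.resize(a[210:310,255:395],None,fx=5,fy=5,interpolation=2))
cv2.imwrite('pics/s_b.png',cv2.resize(a[130:215,140:275],None,fx=5,fy=5,interpolation=2))
cv2.imwrite('pics/d_a.png',cv2.resize(b[145:275,190:320],None,fx=4.5,fy=4.5,interpolation=2))
E
```

```text
(no output)
```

View pics/s_a.png

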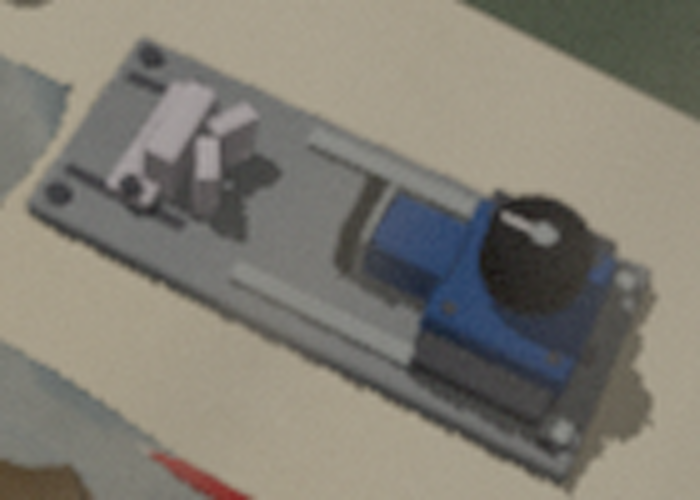

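View pics/s_b.png

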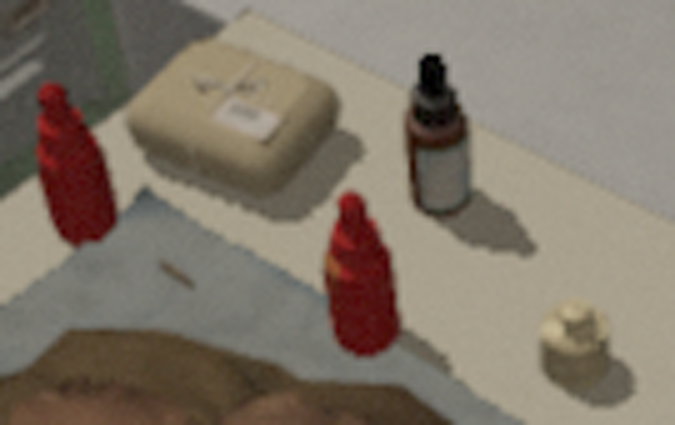

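View pics/d_a.png

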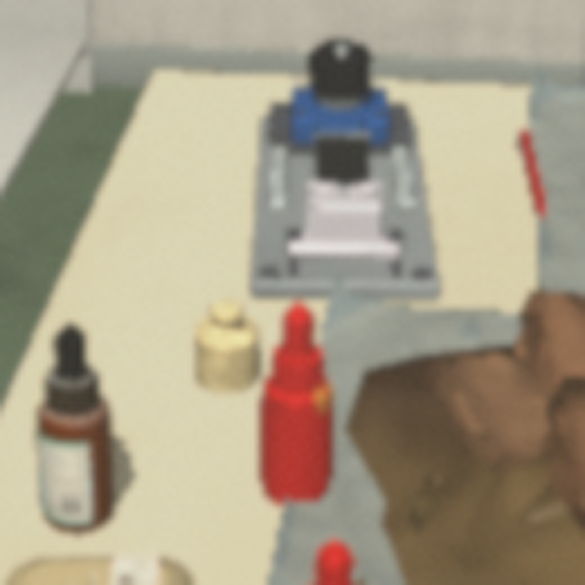

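```bash
python3 - <<'E'
from h import *
np.set_printoptions(precision=4,suppress=True)
s=r.grab_frame("scene");d=r.grab_frame("side")
S=lambda x,y:(254.5+x/5+.1,209.5+y/5+.1)
B=lambda x,y:(139.5+x/5+.1,129.5+y/5+.1)
D=lambda x,y:(189.6+x/4.5,144.6+y/4.5)
print("bed scene",[onz(s,*S(*p),.012)[:2] for p in [(143,38),(30,205),(570,470),(652,268)]])
print("bed side",[onz(d,*D(*p),.012)[:2] for p in [(252,288),(438,288)]])
print("knob",onz(s,*S(535,245),.078),onz(d,*D(340,50),.078), two(s,S(543,233),d,D(341,49)))
print("tip",two(s,B(432,57),d,D(70,326)))
print("foot", onz(s,*B(440,203),0),onz(d,*D(75,518),0))
print("cap", two(s,B(435,98),d,D(72,388)))
print("weight", two(s,B(577,313),d,D(228,308)),onz(s,*B(575,335),.044))
print("jaw",[onz(s,*S(*p),.042)[:2] for p in [(178,85),(213,85),(147,152),(183,155),(245,103),(258,112),(200,140),(217,140)]])
h=cv2.cvtColor(s["img"],cv2.COLOR_RGB2HSV)
E
```

```text
bed scene [array([ 0.5623, -0.021 ]), array([ 0.4555, -0.0302]), array([ 0.479, -0.275]), array([ 0.5845, -0.2657])]
bed side [array([ 0.5663, -0.0085]), array([ 0.4609, -0.0203])]
knob [ 0.5206 -0.2255  0.078 ] [ 0.531  -0.2213  0.078 ] (array([ 0.5298, -0.2257,  0.0765]), np.float64(0.0020043696213863657))
tip (array([0.6236, 0.1922, 0.099 ]), np.float64(0.0028654617953701137))
foot [0.6174 0.1899 0.    ] [ 0.6261  0.1973 -0.    ]
cap (array([0.6246, 0.194 , 0.0687]), np.float64(0.0007920704394682505))
weight (array([0.5697, 0.0649, 0.0394]), np.float64(0.002832767281785566)) [0.5529 0.0553 0.044 ]
jaw [array([ 0.5288, -0.0587]), array([ 0.5378, -0.0713]), array([ 0.4908, -0.0666]), array([ 0.4985, -0.08  ]), array([ 0.5376, -0.0879]), array([ 0.5368, -0.095 ]), array([ 0.5094, -0.0819]), array([ 0.5137, -0.0879])]
```

>>> send_rows(
  moves=[-20,-12,0,0,-60,-36,0,0,-105,-64,0,0,-155,-94,0,0,-205,-125,0,0,-255,-155,0,0,-305,-185,0,0,-355,-216,0,0],
  hand=0,
)

```text
clock: 1.25
tcp_pos: [0.4542, 0.36, 0.2316]
orientation: [0.372, 3.119, 0.0]
contact_force: [0.7, 1.2, 0.2]
grip_width: 0.0852
```

>>> send_rows(
  moves=[-50,-30,0,0,-100,-61,0,0,-145,-88,0,0,-175,-107,0,0,-200,-122,0,0,-206,-125,0,0],
)

```text
clock: 2.0
tcp_pos: [0.6245, 0.1895, 0.2314]
orientation: [0.378, 3.118, -0.002]
contact_force: [0.6, 0.0, 0.7]
grip_width: 0.0856
```

```bash
python3 - <<'E'
from h import *
np.set_printoptions(precision=4,suppress=True)
o=r.get_obs(); print(o["clock"],o["tcp_pos"],o["orientation"],o["joints"])
s=r.grab_frame("wrist");cv2.imwrite("pics/w1.png",s["img"][:,:,::-1])
E
```

```text
2.0 [0.6245 0.1895 0.2314] [ 0.3776  3.1182 -0.0022] [-0.5618  0.4455  0.2363  1.625  -0.1127  1.0847  1.0348]
```

View pics/w1.png

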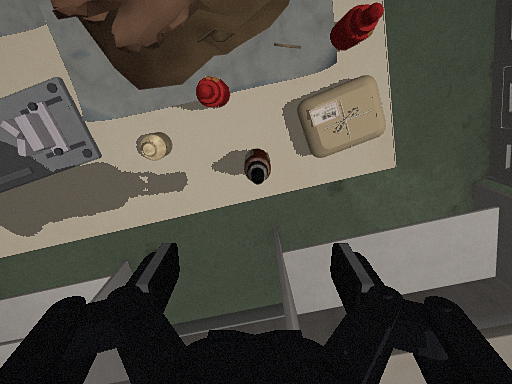

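The wrist view shows the dropper's bulb at about (258,174), with the body's far side at about (257,153). The weight is at (152,147) and the packet at (342,116).

```bash
python3 - <<'E'
from h import *
np.set_printoptions(precision=4,suppress=True)
s=r.grab_frame("wrist")
c=s["img"][130:200,215:305,::-1];cv2.imwrite("pics/w1z.png",cv2.resize(c,None,fx=7,fy=7,interpolation=2))
print(onz(s,258,175,.10))
E
```

```text
[0.6158 0.196  0.1   ]
```

View pics/w1z.png

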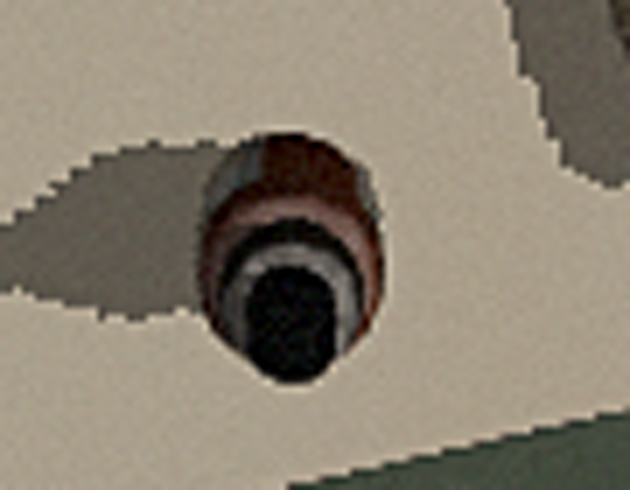

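```bash
python3 - <<'E'
from h import *
np.set_printoptions(precision=4,suppress=True)
s=r.grab_frame("wrist")
for u,v,z in [(256,178.3,.098),(256,173,.077),(256,167.5,.05),(256,149,0)]: print(onz(s,u,v,z))
print(onz(s,152,148,.04), r.get_obs()["tcp_pos"])
print("bed",[onz(s,*p,.012)[:2] for p in [(63,78),(101,157)]])
E
```

```text
[0.6184 0.1949 0.098 ]
[0.6182 0.195  0.077 ]
[0.6184 0.1951 0.05  ]
[0.6045 0.1986 0.    ]
[0.5661 0.074  0.04  ] [0.6228 0.1939 0.2312]
bed [array([ 0.4594, -0.0148]), array([ 0.5635, -0.01  ])]
```

>>> send_rows(
  moves=[3,0,40,0,3,0,90,0,3,0,130,0,3,0,155,0,3,0,170,0,3,0,180,0,3,0,180,0],
)

```text
clock: 3.02
tcp_pos: [0.6204, 0.1948, 0.0513]
orientation: [-0.369, -3.12, -0.0]
contact_force: [-0.0, 0.1, 0.3]
grip_width: 0.0856
```

```bash
python3 - <<'E'
from h import *
np.set_printoptions(precision=4,suppress=True)
o=r.get_obs(); print(o["clock"],o["tcp_pos"],o["contact_force"])
s=r.grab_frame("wrist");d=r.grab_frame("side")
cv2.imwrite("pics/w2.png",np.hstack([s["img"][100:384,120:400],cv2.resize(d["img"][160:290,150:280],(284,284))])[:,:,::-1])
E
```

```text
3.025 [0.6204 0.1948 0.0513] [-0.0281  0.0999  0.3448]
```

View pics/w2.png

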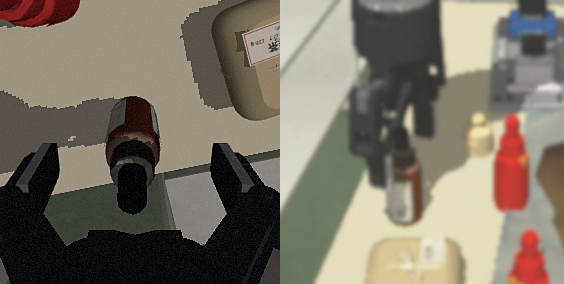

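The cap sits between the fingers: the bulb is at crop (132,190) and the finger pads are at 45 and 225. Closing now.

>>> send_rows(
  moves=[0,0,0,0,0,0,0,0,0,0,0,0,0,0,0,0,0,0,0,0,0,0,0,0,0,0,0,0,0,0,0,0],
  hand=1,
  newtons=30,
)

```text
clock: 4.12
tcp_pos: [0.621, 0.1943, 0.0518]
orientation: [0.37, 3.119, 0.0]
contact_force: [-0.8, -0.6, 4.9]
grip_width: 0.0298
```

```bash
python3 - <<'E'
from h import *
np.set_printoptions(precision=4,suppress=True)
o=r.get_obs(); print(o["clock"],o["tcp_pos"],o["contact_force"],o["grip_width"])
s=r.grab_frame("wrist");d=r.grab_frame("side")
cv2.imwrite("pics/w3.png",np.hstack([s["img"][100:384,120:400],cv2.resize(d["img"][160:290,150:280],(284,284))])[:,:,::-1])
E
```

```text
4.125 [0.621  0.1943 0.0518] [-0.8008 -0.6128  4.9102] 0.029849810439539725
```

View pics/w3.png

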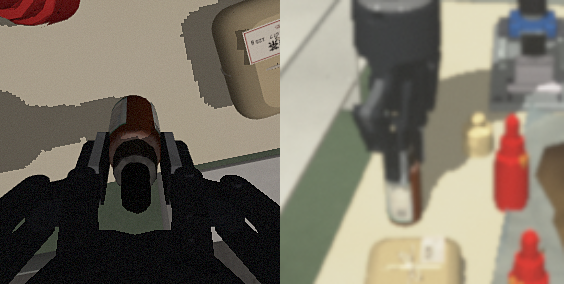

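The opening stopped at 29.8 mm with 4.9 N upward, so the tips are on the shoulder. I'll open, rise 9 mm and regrip on the cap.

>>> send_rows(
  moves=[0,0,0,0,0,0,0,0,0,0,-5,0,0,0,-9,0,0,0,-9,0],
  hand=0.4,
)

```text
clock: 4.85
tcp_pos: [0.6209, 0.1945, 0.0609]
orientation: [0.369, 3.119, 0.001]
contact_force: [0.5, 0.2, 1.1]
grip_width: 0.0511
```

>>> send_rows(
  moves=[0,0,0,0,0,0,0,0,0,0,0,0,0,0,0,0,0,0,0,0,0,0,0,0,0,0,0,0],
  hand=1,
)

```text
clock: 5.72
tcp_pos: [0.6206, 0.1944, 0.0603]
orientation: [0.37, 3.12, -0.0]
contact_force: [0.5, -0.9, 0.8]
grip_width: 0.0237
```

```bash
python3 - <<'E'
from h import *
np.set_printoptions(precision=4,suppress=True)
o=r.get_obs(); print(o["clock"],o["tcp_pos"],o["contact_force"],o["grip_width"])
s=r.grab_frame("wrist");d=r.grab_frame("side")
cv2.imwrite("pics/w4.png",np.hstack([s["img"][100:384,120:400],cv2.resize(d["img"][160:290,150:280],(284,284))])[:,:,::-1])
E
```

```text
5.725 [0.6206 0.1944 0.0603] [ 0.507  -0.9029  0.7915] 0.023702611029370057
```

View pics/w4.png

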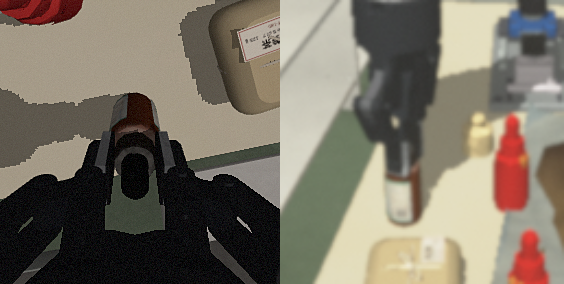

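The grip is now 23.7 mm, so it's on the cap. I'll lift and carry it to a hover beside the clamp.

>>> send_rows(
  moves=[0,0,-15,0,0,0,-50,0,0,0,-95,0,-2,-20,-135,0,-7,-60,-155,0,-12,-105,-160,0,-17,-155,-160,0,-22,-205,-160,0],
  newtons=35,
)

```text
clock: 6.82
tcp_pos: [0.5938, -0.0113, 0.2215]
orientation: [0.369, 3.119, 0.001]
contact_force: [1.3, -0.8, -0.5]
grip_width: 0.0236
```

>>> send_rows(
  moves=[-5,-45,0,0,-9,-80,0,0,-12,-100,0,0,-13,-110,0,0,-13,-110,0,0],
)

```text
clock: 7.45
tcp_pos: [0.5812, -0.1195, 0.2204]
orientation: [0.369, 3.12, 0.001]
contact_force: [0.3, 0.1, -0.8]
grip_width: 0.024
```

```bash
python3 - <<'E'
from h import *
np.set_printoptions(precision=4,suppress=True)
o=r.get_obs(); print(o["clock"],o["tcp_pos"],o["orientation"],o["grip_width"],o["joints"])
s=r.grab_frame("wrist");cv2.imwrite("pics/w5.png",cv2.resize(s["img"],(800,600))[:,:,::-1]);cv2.imwrite("pics/w5r.png",s["img"][:,:,::-1])
E
```

```text
7.45 [ 0.5812 -0.1195  0.2204] [0.3691 3.1198 0.0007] 0.02396163999865239 [-0.1522  0.3623  0.3213  1.7866 -0.1328  1.0138  1.5553]
```

View pics/w5.png

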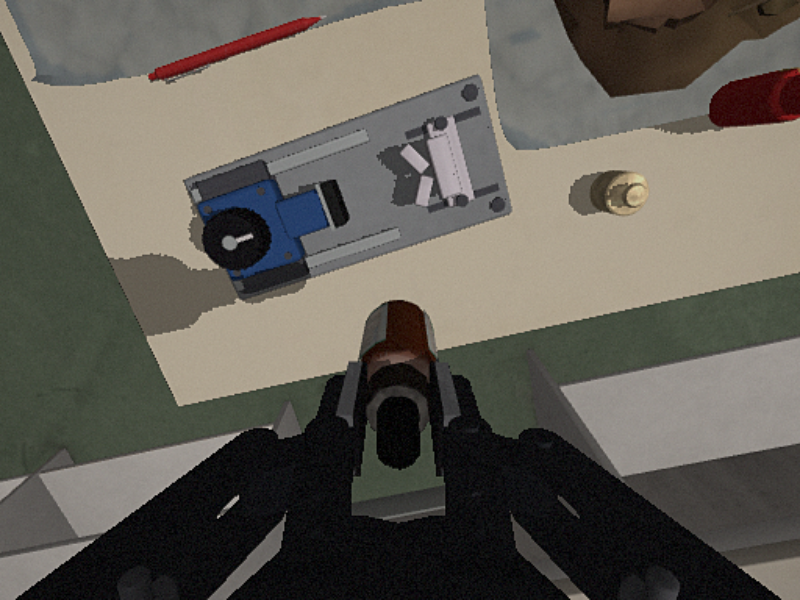

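```bash
python3 - <<'E'
import cv2
a=cv2.imread('pics/w5r.png')
cv2.imwrite('pics/w5z.png',cv2.resize(a[40:200,110:335],None,fx=3.5,fy=3.5,interpolation=2))
cv2.imwrite('pics/w5y.png',cv2.resize(a[65:145,235:335],None,fx=7,fy=7,interpolation=2))
E
```

```text
(no output)
```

View pics/w5z.png

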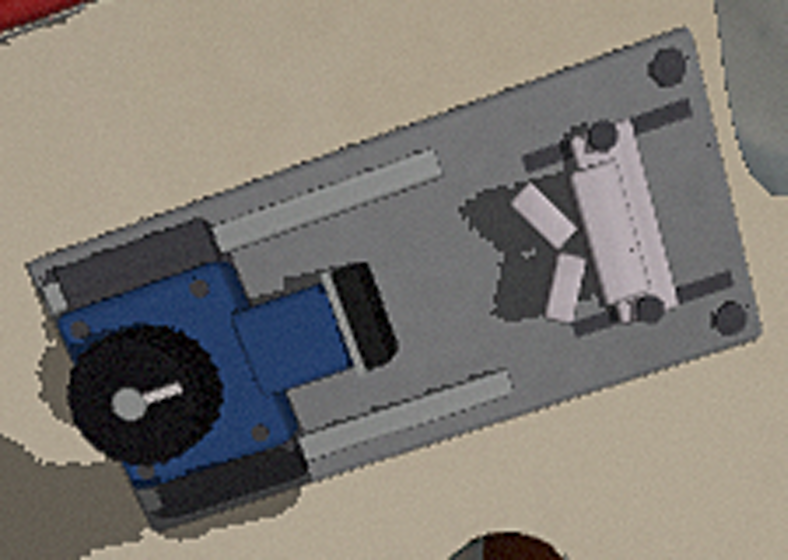

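View pics/w5y.png

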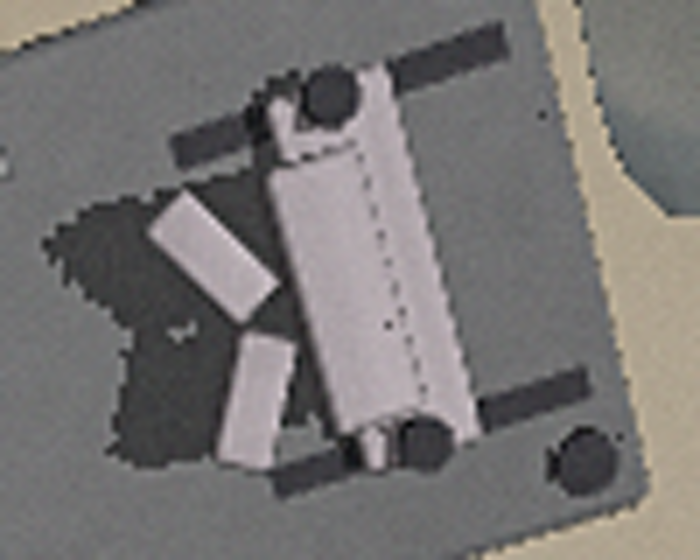

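```bash
python3 - <<'E'
from h import *
np.set_printoptions(precision=4,suppress=True)
s=r.grab_frame("wrist")
Z=lambda x,y:(109.64+x/3.5,39.64+y/3.5);Y=lambda x,y:(234.57+x/7,64.57+y/7)
c=np.array([onz(s,*Z(*p),.012)[:2] for p in [(27,262),(690,28),(764,338),(150,530)]]);print(c)
print([np.linalg.norm(c[i]-c[(i+1)%4]) for i in range(4)])
e=(c[1]+c[2])/2; b=(c[0]+c[3])/2; yd=(e-b)/np.linalg.norm(e-b); xd=np.array([yd[1],-yd[0]]); print("end",e,"ydir",yd, np.degrees(np.arctan2(-yd[0],yd[1])))
o=c.mean(0)+yd*.020; print("origin",o)
loc=lambda P:((P[:2]-o)@xd*1e3,(P[:2]-o)@yd*1e3)
for n,p,z in [("knob",(145,394),.078),("knobdot",(130,404),.078),("pad1",(371,264),.044),("pad2",(397,350),.044)]:
    P=onz(s,*Z(*p),z);print(n,P,loc(P))
for n,p in [("apex",(243,323)),("v1",(150,232)),("v2",(218,460))]:
    P=onz(s,*Y(*p),.042);print(n,P,loc(P))
ob=r.get_obs();print(ob["tcp_pos"],ob["clock"])
P=onz(s,397/1.5625,452/1.5625,.26);print("bulb",P)
E
```

```text
[[ 0.4756 -0.2719]
 [ 0.4564 -0.0264]
 [ 0.5639 -0.0171]
 [ 0.5824 -0.2645]]
[np.float64(0.2462502279834549), np.float64(0.10796712357771714), np.float64(0.24799716331859478), np.float64(0.10700410480920455)]
end [ 0.5102 -0.0218] ydir [-0.0763  0.9971] 4.375284644356211
origin [ 0.5181 -0.125 ]
knob [ 0.5247 -0.2194  0.078 ] (np.float64(-0.5847971628914902), np.float64(-94.64817575367034))
knobdot [ 0.5266 -0.225   0.078 ] (np.float64(0.8412910956374267), np.float64(-100.34449078683122))
pad1 [ 0.5044 -0.1466  0.044 ] (np.float64(-15.272078123441611), np.float64(-20.45329188495793))
pad2 [ 0.5333 -0.1458  0.044 ] (np.float64(13.652090884604107), np.float64(-21.85703401072697))
apex [ 0.514  -0.0856  0.042 ] (np.float64(-1.009522249320053), np.float64(39.65376628836636))
v1 [ 0.4968 -0.0972  0.042 ] (np.float64(-19.11220609412884), np.float64(29.384953562905345))
v2 [ 0.5346 -0.0944  0.042 ] (np.float64(18.84875160738996), np.float64(29.307809647573823))
[ 0.5814 -0.1183  0.2202] 7.55
bulb [ 0.5792 -0.1187  0.26  ]
```

The wrist view shows the clamp clearly. In 800x600 pixels the bed corners are at (185,180), (476,75), (511,210) and (240,298), the V apex is near (422,173) and the knob hub is at (231,243). The apex works out to bed y ≈ +39.7 mm. I'll place the bottle at bed y ≈ 6.

>>> send_rows(
  moves=[15,-4,0,0,40,-10,0,0,55,-14,15,0,60,-15,50,0,60,-15,90,0,60,-15,115,0,60,-15,125,0,60,-15,125,0],
)

```text
clock: 8.55
tcp_pos: [0.5187, -0.1203, 0.0953]
orientation: [-0.369, -3.119, -0.0]
contact_force: [0.4, -0.6, -0.2]
grip_width: 0.0241
```

```bash
python3 - <<'E'
from h import *
np.set_printoptions(precision=4,suppress=True)
o=r.get_obs(); print(o["clock"],o["tcp_pos"],o["grip_width"],o["contact_force"])
s=r.grab_frame("wrist");d=r.grab_frame("side")
cv2.imwrite("pics/w6.png",np.hstack([cv2.resize(s["img"][50:300,130:380],(500,500)),cv2.resize(d["img"][150:230,220:300],(300,500)[0:2] if 0 else (300,300)).repeat(1,0) if 0 else cv2.copyMakeBorder(cv2.resize(d["img"][145:215,225:295],(300,300)),0,200,0,0,0)])[:,:,::-1])
E
```

```text
8.55 [ 0.5187 -0.1203  0.0953] 0.02409515683748382 [ 0.3955 -0.6207 -0.203 ]
```

View pics/w6.png

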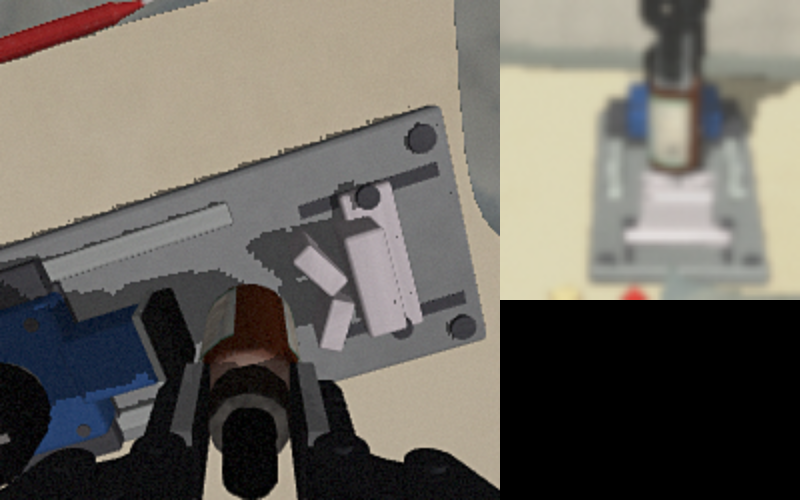

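The bottle hangs between the pad and the V, on the mid line in the side view (crop 675 against the jaw's 678). Lowering.

>>> send_rows(
  moves=[1,0,8,0,1,0,15,0,1,0,19,0,1,0,21,0,1,0,22,0,1,0,22.5,0,1,0,23,0,1,0,23,0],
)

```text
clock: 9.65
tcp_pos: [0.5182, -0.1204, 0.0723]
orientation: [0.37, 3.12, 0.0]
contact_force: [0.4, -0.2, -0.4]
grip_width: 0.0235
```

>>> send_rows(
  moves=[0,0,0.5,0,0,0,1,0,0,0,1,0],
)

```text
clock: 10.02
tcp_pos: [0.5188, -0.1206, 0.0722]
orientation: [0.37, 3.118, 0.0]
contact_force: [-1.5, 0.5, 8.1]
grip_width: 0.0235
```

```bash
python3 - <<'E'
from h import *
np.set_printoptions(precision=4,suppress=True)
o=r.get_obs(); print(o["clock"],o["tcp_pos"],o["grip_width"],o["contact_force"])
s=r.grab_frame("wrist");d=r.grab_frame("side")
cv2.imwrite("pics/w7.png",np.hstack([cv2.resize(s["img"][50:300,130:380],(500,500)),cv2.copyMakeBorder(cv2.resize(d["img"][145:215,225:295],(300,300)),0,200,0,0,0)])[:,:,::-1])
E
```

```text
10.025 [ 0.5188 -0.1206  0.0722] 0.023450182400358236 [-1.4789  0.5471  8.1078]
```

View pics/w7.png

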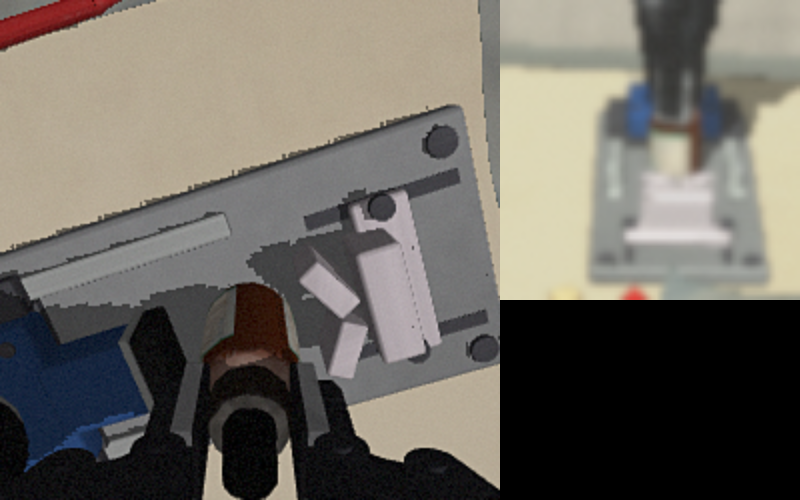

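Contact at 8 N means the foot is on the bed. I'll ease off 1 mm, release and rise.

>>> send_rows(
  moves=[0,0,-0.8,0,0,0,-0.8,0],
)

```text
clock: 10.38
tcp_pos: [0.5182, -0.1204, 0.0722]
orientation: [0.37, 3.12, 0.0]
contact_force: [-0.5, -0.5, 3.0]
grip_width: 0.0236
```

>>> send_rows(
  moves=[0,0,0,0,0,0,0,0,0,0,0,0,0,0,-4,0,0,0,-20,0,0,0,-55,0,0,0,-95,0,0,0,-130,0],
  hand=0,
)

```text
clock: 11.38
tcp_pos: [0.5184, -0.1206, 0.2048]
orientation: [0.37, 3.118, 0.0]
contact_force: [0.5, 0.1, 0.3]
grip_width: 0.0852
```

```bash
python3 - <<'E'
from h import *
np.set_printoptions(precision=4,suppress=True)
o=r.get_obs(); print(o["clock"],o["tcp_pos"],o["grip_width"],o["contact_force"],o["joints"])
s=r.grab_frame("wrist");d=r.grab_frame("scene")
cv2.imwrite("pics/w8.png",np.hstack([cv2.resize(s["img"],(500,375)),cv2.resize(d["img"][210:310,265:365],(300,375))])[:,:,::-1])
E
```

```text
11.375 [ 0.5184 -0.1206  0.2048] 0.0851733355342093 [0.51   0.0612 0.2803] [-0.1654  0.2765  0.3325  1.9441 -0.1111  0.9366  1.556 ]
```

View pics/w8.png

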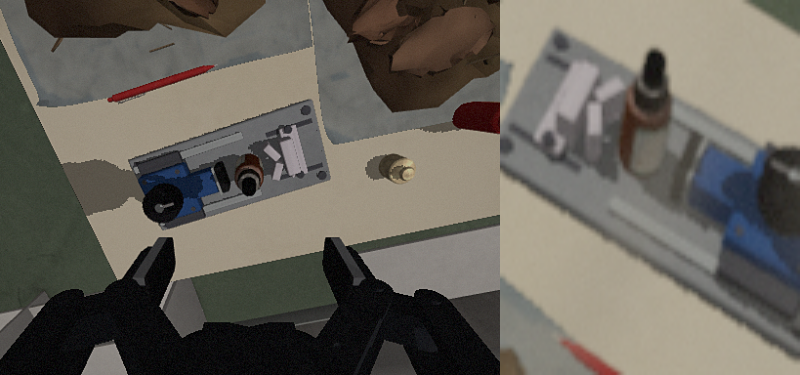

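The bottle stands free between the pad and the V, at about (250,175) in the wrist panel. Now I'll measure the knob and bottle more closely.

```bash
python3 - <<'E'
from h import *
s=r.grab_frame("wrist")
cv2.imwrite("pics/w9.png",cv2.resize(s["img"][95:240,125:345],None,fx=3.6,fy=3.6,interpolation=2)[:,:,::-1])
E
```

```text
(no output)
```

View pics/w9.png

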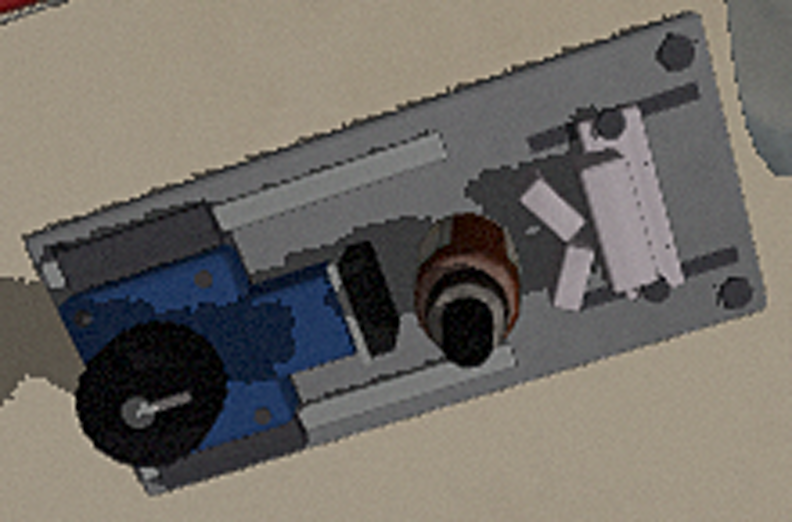

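```bash
python3 - <<'E'
from h import *
np.set_printoptions(precision=4,suppress=True)
s=r.grab_frame("wrist");sc=r.grab_frame("scene");sd=r.grab_frame("side")
Z=lambda x,y:(124.64+x/3.6,94.64+y/3.6)
c=np.array([onz(s,*Z(*p),.012)[:2] for p in [(25,236),(703,14),(766,305),(152,494)]]);print(c)
o0=c.mean(0);yd=(c[1]+c[2]-c[0]-c[3]);yd/=np.linalg.norm(yd);xd=np.array([yd[1],-yd[0]]);o=o0+.02*yd
print("o",o,"yd",yd,np.degrees(np.arctan2(-yd[0],yd[1])))
def L(n,p,z):
    P=onz(s,*Z(*p),z);print(n,P,(P[:2]-o)@xd*1e3,(P[:2]-o)@yd*1e3)
L("dot",(140,411),.078);L("disc",(151,394),.078);L("bulb",(468,338),.110);L("cap",(467,310),.089);L("body",(467,282),.062)
L("apex",(570,243),.042)
k=o-.1*yd;print("knob from bed",k)
for f,n in((s,"wrist"),(sc,"scene"),(sd,"side")):print(n,proj(f,[*k,.078]))
for a in range(0,360,45):
    p=proj(s,[k[0]+.02*np.cos(np.radians(a)),k[1]+.02*np.sin(np.radians(a)),.078]);print((p-[124.64,94.64])*3.6,end=' ')
E
```

```text
[[ 0.4724 -0.2707]
 [ 0.4545 -0.0258]
 [ 0.5588 -0.019 ]
 [ 0.5796 -0.2614]]
o [ 0.5147 -0.1243] yd [-0.0789  0.9969] 4.528056512100797
dot [ 0.5238 -0.2238  0.078 ] 1.2221668620873096 -99.96970439228599
disc [ 0.5194 -0.2187  0.078 ] -2.83288443652885 -94.53292486155259
bulb [ 0.5138 -0.1195  0.11  ] -0.5756534754774512 4.857995786584793
cap [ 0.5126 -0.1195  0.089 ] -1.7851113567658854 4.9766420594524865
body [ 0.5119 -0.1193  0.062 ] -2.4692397388209413 5.19715280581468
apex [ 0.5123 -0.0852  0.042 ] 0.6084946067621032 39.183788922668626
knob from bed [ 0.5226 -0.224 ]
wrist [163.0377 207.8279]
scene [361.3244 257.4975]
side [268.001  155.5122]
[160.339  465.7203] [197.8348 439.1164] [201.2523 393.1584] [167.1414 354.3046] [115.1377 346.6327] [ 77.2102 375.0833] [ 75.8632 421.6462] [110.4065 458.6536]
```

>>> send_rows(
  moves=[-5,-15,0,10,-16,-50,0,20,-27,-85,0,30,-32,-99,0,40,-32,-99,0,50,-32,-99,0,50,-32,-99,0,50],
)

```text
clock: 12.55
tcp_pos: [0.5258, -0.2237, 0.2014]
orientation: [-1.648, -2.673, 0.001]
contact_force: [-0.5, 0.3, 0.1]
grip_width: 0.0858
```

```bash
python3 - <<'E'
from h import *
np.set_printoptions(precision=4,suppress=True)
o=r.get_obs(); print(o["clock"],o["tcp_pos"],o["orientation"],o["grip_width"],o["contact_force"],o["moment"],o["joints"])
s=r.grab_frame("wrist");cv2.imwrite("pics/w10.png",cv2.resize(s["img"],(800,600))[:,:,::-1])
E
```

```text
12.55 [ 0.5258 -0.2237  0.2014] [-1.6475 -2.6734  0.0007] 0.08578085065659598 [-0.4964  0.3019  0.1041] [-0.059  -0.015  -0.0259] [-0.1314  0.3724  0.5417  1.8666 -0.2298  0.966   0.9782]
```

View pics/w10.png

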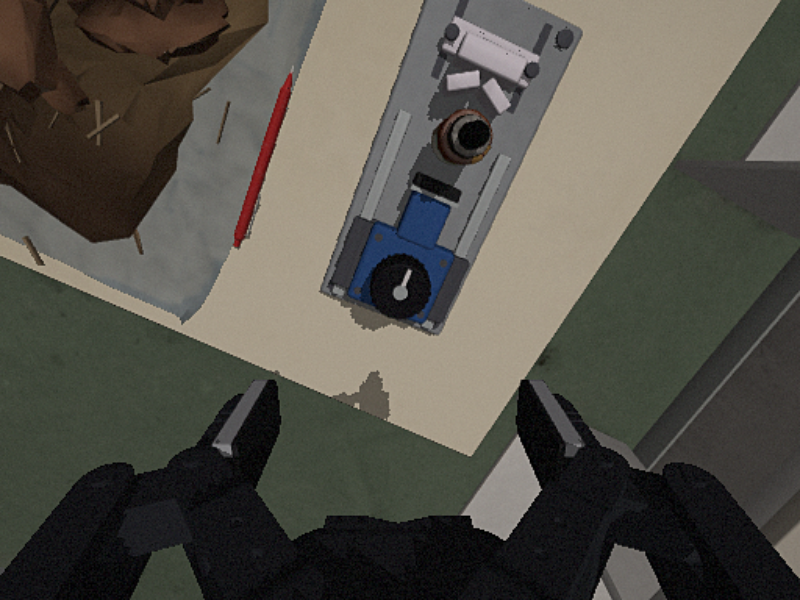

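```bash
python3 - <<'E'
from h import *
np.set_printoptions(precision=4,suppress=True)
s=r.grab_frame("wrist");cv2.imwrite("pics/w11.png",cv2.resize(s["img"][0:220,195:380],None,fx=4,fy=2.7 if 0 else 4,interpolation=2)[:600,:,::-1] if 0 else cv2.resize(s["img"][60:220,195:345],None,fx=3.7,fy=3.7,interpolation=2)[:,:,::-1])
u,v=400/1.5625,293/1.5625
P=onz(s,u,v,.078);print(P)
t=r.get_obs();T=t["tcp_pos"];print(T)
from scipy.spatial.transform import Rotation as R
M=R.from_rotvec(t["orientation"]).as_matrix();print("toolframe mm",M.T@(P-T)*1e3)
sc=r.grab_frame("scene");print("scene dot", onz(sc,363.2,256.2,.078))
E
```

```text
[ 0.527  -0.2266  0.078 ]
[ 0.5261 -0.2238  0.2018]
toolframe mm [ -3.027   -0.4639 123.8221]
scene dot [ 0.5275 -0.2257  0.078 ]
```

View pics/w11.png

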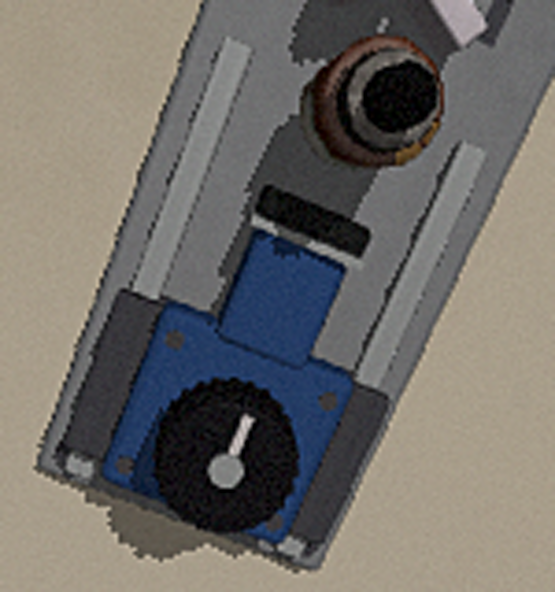

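>>> send_rows(
  moves=[-2,0,30,0,-2,0,75,0,-2,0,110,0,-2,0,135,0,-2,0,148,0,-2,0,153,0,-2,0,153,0],
)

```text
clock: 13.58
tcp_pos: [0.5275, -0.2261, 0.0496]
orientation: [1.653, 2.671, 0.0]
contact_force: [1.1, 0.5, -0.1]
grip_width: 0.0856
```

>>> send_rows(
  moves=[0,0,0,0,0,0,0,0,0,0,0,0,0,0,0,0,0,0,0,0,0,0,0,0],
  hand=1,
  newtons=45,
)

```text
clock: 14.32
tcp_pos: [0.5282, -0.2256, 0.0499]
orientation: [1.652, 2.67, 0.002]
contact_force: [0.4, 2.4, 5.1]
grip_width: 0.0391
```

```bash
python3 - <<'E'
from h import *
np.set_printoptions(precision=4,suppress=True)
o=r.get_obs(); print(o["clock"],o["tcp_pos"],o["orientation"],o["grip_width"],o["contact_force"],o["moment"],o["joints"])
s=r.grab_frame("wrist");cv2.imwrite("pics/w12.png",cv2.resize(s["img"],(800,600))[:,:,::-1])
E
```

```text
14.325 [ 0.5282 -0.2256  0.0499] [1.6519 2.6704 0.0021] 0.03910885923046878 [0.414  2.4171 5.0955] [ 0.4739 -0.2065  0.0197] [-0.0302  0.5853  0.4298  1.9598 -0.3797  0.6733  1.0995]
```

View pics/w12.png

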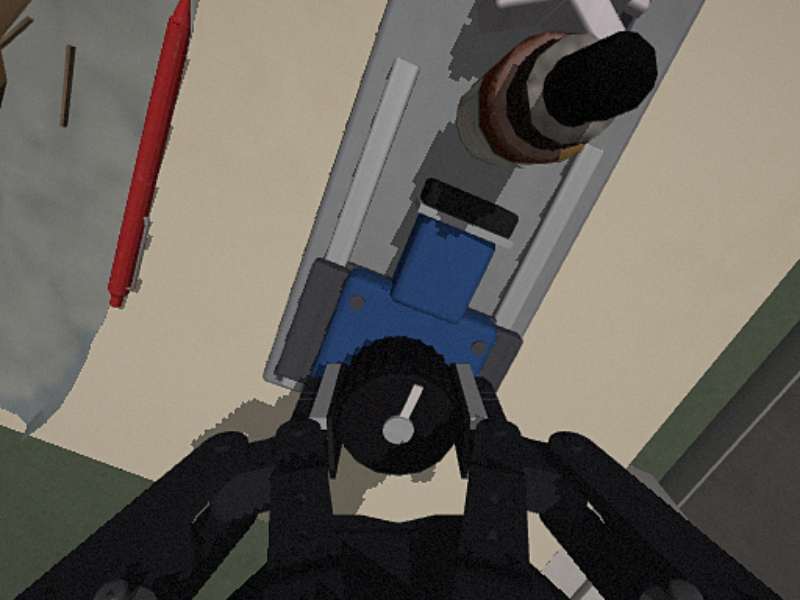

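The knob is gripped: its hub is at (398,430) between the pads, the opening is 39.1 mm and the forces are small. Turning clockwise with the matching feed.

>>> send_rows(
  moves=[0.6,0.2,0,4,1.6,0.6,0,10,2.7,1.1,0,17,3.9,1.6,0,24,5.0,2.0,0,31,6.2,2.5,0,38,7.3,2.9,0,45,8.1,3.2,0,50],
)

```text
clock: 15.38
tcp_pos: [0.528, -0.2169, 0.05]
orientation: [2.627, 1.719, 0.003]
contact_force: [1.3, 1.9, 5.7]
grip_width: 0.0384
```

```bash
cat > st.py <<'E'
from h import *
from scipy.spatial.transform import Rotation as R
np.set_printoptions(precision=4,suppress=True)
def st():
    o=r.get_obs();M=R.from_rotvec(o["orientation"]).as_matrix()
    yaw=np.degrees(np.arctan2(M[1,0],M[0,0]))
    yd=np.array([-.083,.9965,0])
    print(o["clock"],o["tcp_pos"],"yaw %.2f"%yaw,o["grip_width"],o["contact_force"],o["moment"],"q7 %.2f"%o["joints"][6],"ydtool",(M.T@yd)[:2]);return o
E
python3 - <<'E'
from st import *
st()
s=r.grab_frame("wrist");cv2.imwrite("pics/w13.png",cv2.resize(s["img"],(800,600))[:,:,::-1])
E
```

```text
15.375 [ 0.528  -0.2169  0.05  ] yaw 66.40 0.03842986737213676 [1.2701 1.8541 5.7358] [ 0.2527 -0.4346  0.2289] q7 0.41 ydtool [ 0.8799 -0.475 ]
```

View pics/w13.png

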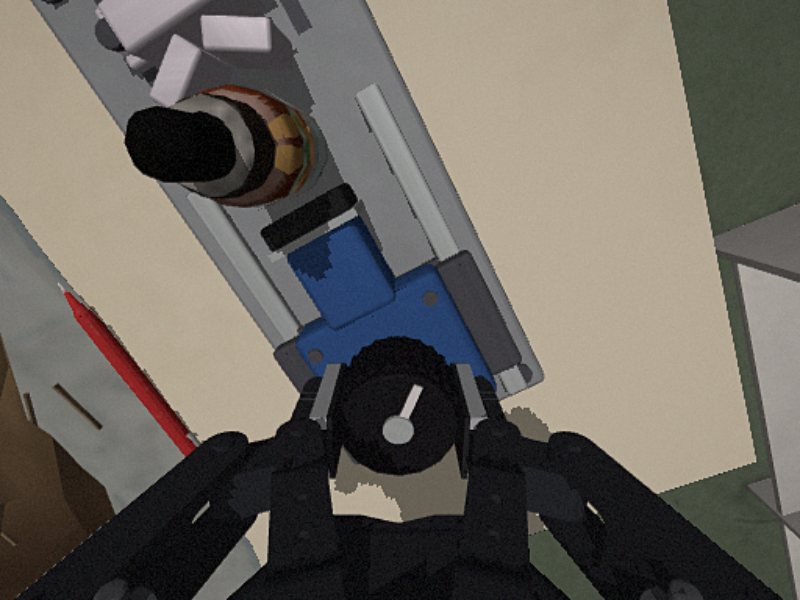

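The knob follows the gripper, since the pointer hasn't moved in the wrist view. Moment z is 0.229 N m, matching the free friction. The pad is closing on the bottle, so I'll continue.

>>> send_rows(
  moves=[0.6,-0.3,0,4,1.5,-0.8,0,10,2.6,-1.4,0,17,3.7,-2.0,0,24,4.8,-2.6,0,31,5.8,-3.2,0,38,6.9,-3.7,0,45,7.7,-4.2,0,50],
)

```text
clock: 16.42
tcp_pos: [0.5276, -0.2086, 0.05]
orientation: [3.108, 0.448, 0.005]
contact_force: [3.0, 0.4, 3.1]
grip_width: 0.0386
```

```bash
python3 - <<'E'
from st import *
st()
s=r.grab_frame("wrist");cv2.imwrite("pics/w14.png",cv2.resize(s["img"],(800,600))[:,:,::-1])
E
```

```text
16.425 [ 0.5276 -0.2086  0.05  ] yaw 16.40 0.03863642134854022 [3.0403 0.3882 3.1246] [-0.054  -0.6592  0.1718] q7 -0.29 ydtool [ 0.2016 -0.9794]
```

View pics/w14.png

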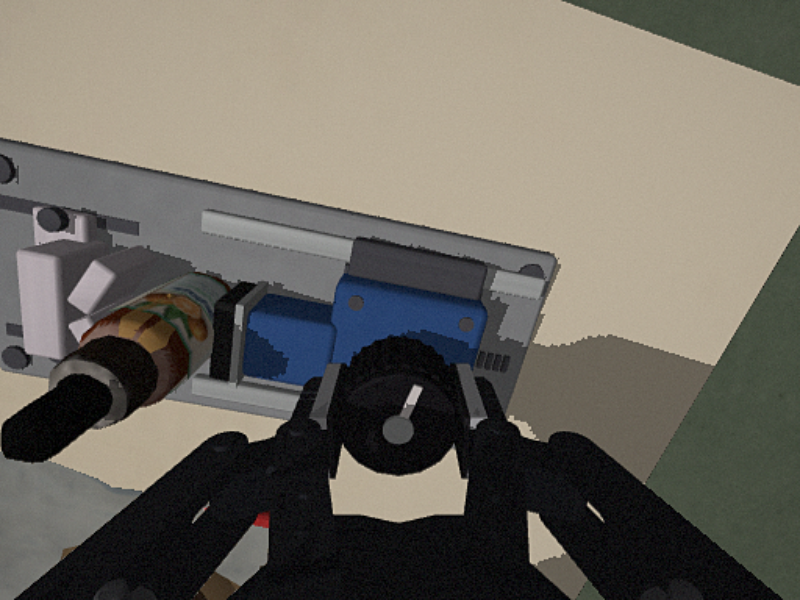

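The pad has reached the bottle, at about (225,330) in view, and the bottle is upright. I'll turn 40° more, then slow down.

>>> send_rows(
  moves=[0.1,-0.7,0,4,0.4,-1.7,0,10,0.6,-2.7,0,16,0.8,-3.8,0,22,1.0,-4.8,0,28,1.2,-5.8,0,34,1.4,-6.6,0,39,1.4,-6.8,0,40],
)

```text
clock: 17.48
tcp_pos: [0.527, -0.202, 0.05]
orientation: [3.075, -0.639, 0.005]
contact_force: [4.3, -0.8, 4.3]
grip_width: 0.0386
```

```bash
python3 - <<'E'
from st import *
st()
s=r.grab_frame("wrist");d=r.grab_frame("scene")
cv2.imwrite("pics/w15.png",np.hstack([cv2.resize(s["img"],(500,375)),cv2.resize(d["img"][210:310,265:365],(300,375))])[:,:,::-1])
E
```

```text
17.475 [ 0.527 -0.202  0.05 ] yaw -23.47 0.03857838839700635 [ 4.3045 -0.7661  4.3146] [-0.1249 -0.8259  0.2011] q7 -0.87 ydtool [-0.473 -0.881]
```

View pics/w15.png

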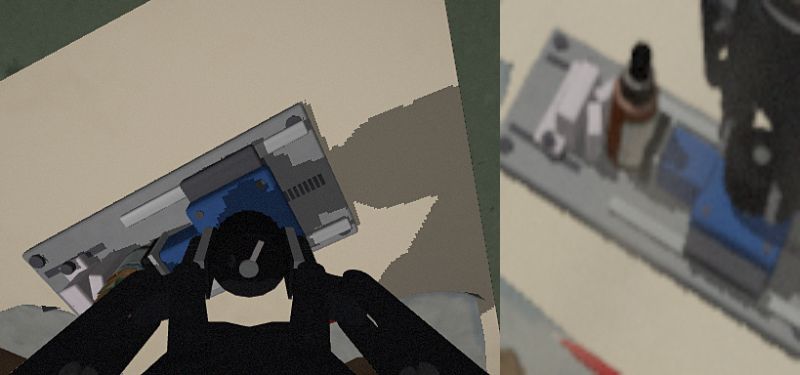

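>>> send_rows(
  moves=[-0.3,-0.6,0,4,-0.6,-1.2,0,8,-1.0,-1.8,0,12],
)

```text
clock: 17.95
tcp_pos: [0.5268, -0.2001, 0.05]
orientation: [2.991, -0.959, 0.006]
contact_force: [4.6, -0.5, 4.7]
grip_width: 0.0388
```

```bash
python3 -c "
from st import *
st()"
```

```text
17.95 [ 0.5268 -0.2001  0.05  ] yaw -35.54 0.03875606097053442 [ 4.6274 -0.5244  4.7107] [-0.2549 -0.8332  0.2746] q7 -1.05 ydtool [-0.6467 -0.7626]
```

>>> send_rows(
  moves=[-0.2,-0.3,0,2,-0.3,-0.6,0,4],
)

```text
clock: 18.2
tcp_pos: [0.5267, -0.1994, 0.05]
orientation: [2.957, -1.061, 0.005]
contact_force: [4.0, -0.6, 5.2]
grip_width: 0.039
```

```bash
python3 -c "
from st import *
st()"
```

```text
18.2 [ 0.5267 -0.1994  0.05  ] yaw -39.48 0.038969848133691025 [ 4.0284 -0.6106  5.213 ] [-0.2082 -0.6826  0.2289] q7 -1.11 ydtool [-0.6976 -0.7164]
```

>>> send_rows(
  moves=[-0.2,-0.2,0,2,-0.5,-0.5,0,4],
)

```text
clock: 18.45
tcp_pos: [0.5266, -0.1987, 0.05]
orientation: [2.918, -1.164, 0.005]
contact_force: [4.0, -0.4, 4.9]
grip_width: 0.0389
```

```bash
python3 -c "
from st import *
st()"
```

```text
18.45 [ 0.5266 -0.1987  0.05  ] yaw -43.49 0.03889829646432047 [ 4.0079 -0.4089  4.8599] [-0.2939 -0.77    0.2199] q7 -1.17 ydtool [-0.746  -0.6659]
```

>>> send_rows(
  moves=[-0.3,-0.2,0,2,-0.5,-0.5,0,4],
)

```text
clock: 18.7
tcp_pos: [0.5265, -0.1981, 0.05]
orientation: [-2.876, 1.265, -0.005]
contact_force: [4.2, 0.1, 5.8]
grip_width: 0.0384
```

```bash
python3 -c "
from st import *
st()
s=r.grab_frame('scene')
d=r.grab_frame('side')
cv2.imwrite('pics/w16.png',np.hstack([cv2.resize(s['img'][210:310,265:365],(400,400)),cv2.resize(d['img'][145:215,225:295],(400,400))])[:,:,::-1])"
```

```text
18.7 [ 0.5265 -0.1981  0.05  ] yaw -47.49 0.038418091058057734 [4.1889 0.1325 5.8019] [-0.2886 -0.675   0.2434] q7 -1.23 ydtool [-0.7906 -0.6122]
```

View pics/w16.png

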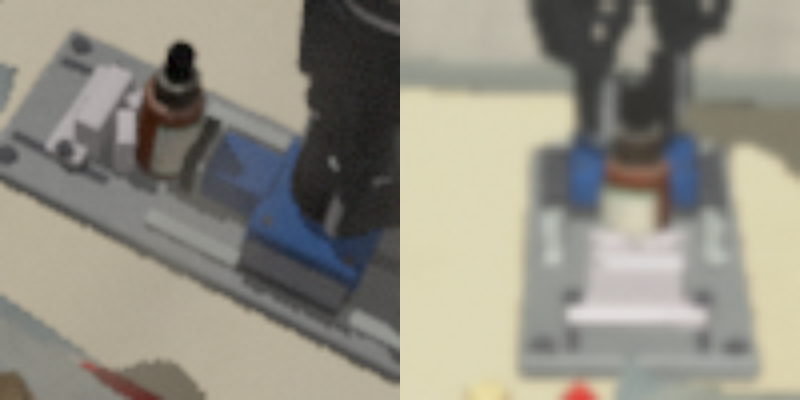

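The bottle is upright and close to the V. Total turn is 164°, and the moment hasn't risen clearly yet. I'll go in small steps.

>>> send_rows(
  moves=[-0.3,-0.2,0,2,-0.6,-0.4,0,4],
)

```text
clock: 19.05
tcp_pos: [0.5264, -0.1974, 0.05]
orientation: [-2.829, 1.366, -0.005]
contact_force: [5.1, -0.6, 5.9]
grip_width: 0.0393
```

```bash
python3 -c "
from st import *
st()"
```

```text
19.05 [ 0.5264 -0.1974  0.05  ] yaw -51.54 0.03930883965576855 [ 5.1278 -0.6036  5.8892] [-0.3528 -0.8884  0.1954] q7 -1.29 ydtool [-0.8319 -0.5548]
```

>>> send_rows(
  moves=[-0.3,-0.2,0,2,-0.6,-0.4,0,4],
)

```text
clock: 19.3
tcp_pos: [0.5263, -0.1967, 0.05]
orientation: [-2.78, 1.464, -0.005]
contact_force: [5.4, -0.6, 6.0]
grip_width: 0.0386
```

```bash
python3 -c "
from st import *
st()"
```

```text
19.3 [ 0.5263 -0.1967  0.05  ] yaw -55.54 0.03857461424556795 [ 5.3539 -0.6044  6.0056] [-0.2964 -0.8874  0.2305] q7 -1.35 ydtool [-0.8686 -0.4954]
```

>>> send_rows(
  moves=[-0.3,-0.2,0,2,-0.6,-0.3,0,4],
)

```text
clock: 19.55
tcp_pos: [0.5262, -0.196, 0.05]
orientation: [-2.727, 1.56, -0.005]
contact_force: [4.7, -1.6, 6.1]
grip_width: 0.0392
```

```bash
python3 -c "
from st import *
st()
for k in range(4):
  r.grab_frame('side'); print(r.get_obs()['moment'][2],r.get_obs()['contact_force'])"
```

```text
19.55 [ 0.5262 -0.196   0.05  ] yaw -59.54 0.039151748850290276 [ 4.7457 -1.6159  6.0752] [-0.3601 -0.855   0.2387] q7 -1.41 ydtool [-0.901  -0.4337]
0.11560530745661776 [ 4.1631 -0.8883  6.3511]
-0.0821702289510158 [ 5.3739 -1.2529  6.1609]
-0.09256768990048116 [ 5.4643 -0.8645  6.1584]
-0.07843673746000678 [ 4.7359 -0.6898  5.7084]
```

>>> send_rows(
  moves=[-0.3,-0.1,0,2],
)

```text
clock: 19.88
tcp_pos: [0.5262, -0.1957, 0.05]
orientation: [-2.699, 1.607, -0.005]
contact_force: [5.3, -1.4, 5.1]
grip_width: 0.0388
```

```bash
python3 -c "
from st import *
st()
for k in range(4):
  r.grab_frame('side'); print(r.get_obs()['moment'][2],r.get_obs()['contact_force'])"
```

```text
19.875 [ 0.5262 -0.1957  0.05  ] yaw -61.52 0.038824342247290755 [ 5.2869 -1.4433  5.1019] [-0.3356 -0.8893  0.3334] q7 -1.44 ydtool [-0.9155 -0.4022]
0.11209497711659075 [ 4.9563 -0.3979  6.1082]
0.049501343412676535 [ 5.0183 -0.0816  6.3207]
-0.0386690148275012 [ 5.3773 -0.7543  6.5616]
-0.027220763921045006 [ 4.9751 -1.1229  5.6949]
```

>>> send_rows(
  moves=[-0.3,-0.1,0,2,-0.6,-0.3,0,4],
)

```text
clock: 20.32
tcp_pos: [0.526, -0.195, 0.05]
orientation: [-2.641, 1.7, -0.005]
contact_force: [5.1, -1.5, 5.6]
grip_width: 0.0385
```

```bash
python3 -c "
from st import *
st()
s=r.grab_frame('scene')
d=r.grab_frame('side')
np.savez('t182.npz',s=s['img'],d=d['img'])
w=r.grab_frame('wrist')
cv2.imwrite('pics/w17.png',np.hstack([cv2.resize(s['img'][215:295,265:345],(400,400),interpolation=2),cv2.resize(w['img'][100:300,80:280],(400,400))])[:,:,::-1])"
```

```text
20.325 [ 0.526 -0.195  0.05 ] yaw -65.54 0.03854999224176379 [ 5.1281 -1.5304  5.65  ] [-0.2813 -0.8018  0.2598] q7 -1.50 ydtool [-0.9414 -0.3371]
```

View pics/w17.png

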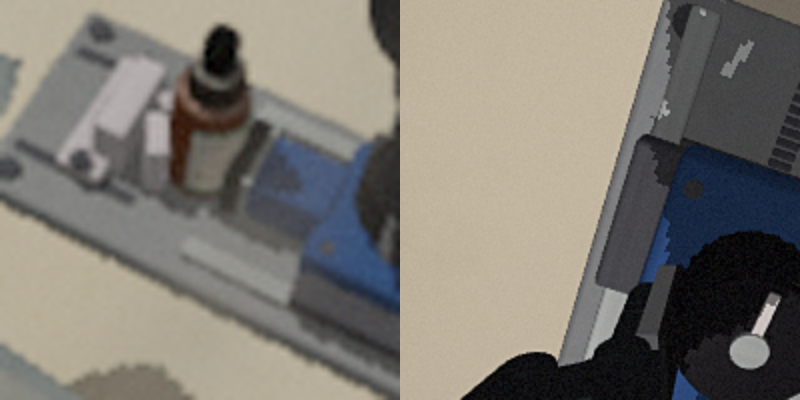

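>>> send_rows(
  moves=[-0.3,-0.1,0,2,-0.6,-0.2,0,4],
)

```text
clock: 20.72
tcp_pos: [0.526, -0.1943, 0.05]
orientation: [-2.58, 1.791, -0.005]
contact_force: [4.3, -1.5, 6.1]
grip_width: 0.0388
```

```bash
python3 -c "
from st import *
st()
s=r.grab_frame('scene')
d=r.grab_frame('side')
np.savez('t186.npz',s=s['img'],d=d['img'])
t=np.load('t182.npz')
def sh(a,b,x0,y0,x1,y1):
  g=lambda i:cv2.cvtColor(i,cv2.COLOR_RGB2GRAY)[y0:y1,x0:x1].astype(np.float32)
  return cv2.phaseCorrelate(g(a),g(b),cv2.createHanningWindow((x1-x0,y1-y0),cv2.CV_32F))
print('bottle scene',sh(t['s'],s['img'],298,216,318,240),'block',sh(t['s'],s['img'],315,240,345,275))
print('bottle side',sh(t['d'],d['img'],255,150,280,185))
"
```

```text
20.725 [ 0.526  -0.1943  0.05  ] yaw -69.53 0.03883285398539767 [ 4.3049 -1.4852  6.0993] [-0.2295 -0.7767  0.3646] q7 -1.57 ydtool [-0.9626 -0.2707]
bottle scene ((0.14861364769873475, -0.11443981886504773), 0.9733608695367972) block ((-0.26967360143124885, -0.06537239150654273), 1.0726408901037994)
bottle side ((0.13781333363835735, 0.004087068327031318), 0.9393551826477051)
```

The bottle has stopped advancing while the block still moves, so it is seated. The moment has risen to 0.36. Small probes now.

>>> send_rows(
  moves=[-0.1,0,0,0.7,-0.2,-0.1,0,1.4],
)

```text
clock: 21.08
tcp_pos: [0.5259, -0.1941, 0.05]
orientation: [-2.559, 1.822, -0.005]
contact_force: [3.9, -1.3, 7.0]
grip_width: 0.0388
```

```bash
python3 -c "
from st import *
st()"
```

```text
21.075 [ 0.5259 -0.1941  0.05  ] yaw -70.89 0.038805936288547165 [ 3.902  -1.3495  7.0289] [-0.2142 -0.7058  0.293 ] q7 -1.59 ydtool [-0.9688 -0.2478]
```

>>> send_rows(
  moves=[-0.1,0,0,0.7,-0.2,-0.1,0,1.4],
)

```text
clock: 21.32
tcp_pos: [0.5259, -0.1939, 0.0499]
orientation: [-2.537, 1.853, -0.004]
contact_force: [4.0, -1.1, 7.0]
grip_width: 0.0386
```

```bash
python3 -c "
from st import *
st()"
```

```text
21.325 [ 0.5259 -0.1939  0.0499] yaw -72.29 0.038563915143421924 [ 4.047  -1.1457  7.0187] [-0.2518 -0.6948  0.2744] q7 -1.61 ydtool [-0.9745 -0.2242]
```

>>> send_rows(
  moves=[-0.1,0,0,0.7,-0.2,-0.1,0,1.4],
)

```text
clock: 21.58
tcp_pos: [0.5259, -0.1936, 0.05]
orientation: [-2.514, 1.883, -0.004]
contact_force: [3.1, 0.1, 6.6]
grip_width: 0.0388
```

```bash
python3 -c "
from st import *
st()"
```

```text
21.575 [ 0.5259 -0.1936  0.05  ] yaw -73.68 0.038802450846930764 [3.0779 0.0843 6.5966] [-0.2147 -0.6596  0.3503] q7 -1.63 ydtool [-0.9797 -0.2003]
```

>>> send_rows(
  moves=[-0.1,0,0,0.7,-0.2,-0.1,0,1.4],
)

```text
clock: 21.82
tcp_pos: [0.5259, -0.1934, 0.0499]
orientation: [-2.49, 1.914, -0.004]
contact_force: [3.4, -1.1, 6.1]
grip_width: 0.039
```

```bash
python3 -c "
from st import *
st()
s=r.grab_frame('scene')
d=r.grab_frame('side')
np.savez('t191.npz',s=s['img'],d=d['img'])
t=np.load('t182.npz')
def sh(a,b,x0,y0,x1,y1):
  g=lambda i:cv2.cvtColor(i,cv2.COLOR_RGB2GRAY)[y0:y1,x0:x1].astype(np.float32)
  return cv2.phaseCorrelate(g(a),g(b),cv2.createHanningWindow((x1-x0,y1-y0),cv2.CV_32F))[0]
print('bottle scene',sh(t['s'],s['img'],298,216,318,240),'block',sh(t['s'],s['img'],315,240,345,275))
cv2.imwrite('pics/w18.png',np.hstack([cv2.resize(s['img'][215:275,285:345],(400,400),interpolation=2),cv2.resize(d['img'][145:195,240:290],(400,400),interpolation=2)])[:,:,::-1])"
```

```text
21.825 [ 0.5259 -0.1934  0.0499] yaw -75.09 0.038970795430984605 [ 3.3807 -1.053   6.0528] [-0.1853 -0.6293  0.3462] q7 -1.65 ydtool [-0.9843 -0.1763]
bottle scene (0.18777686277944738, 0.20397266248781243) block (-0.5582127317630015, -0.0652283458648597)
```

View pics/w18.png

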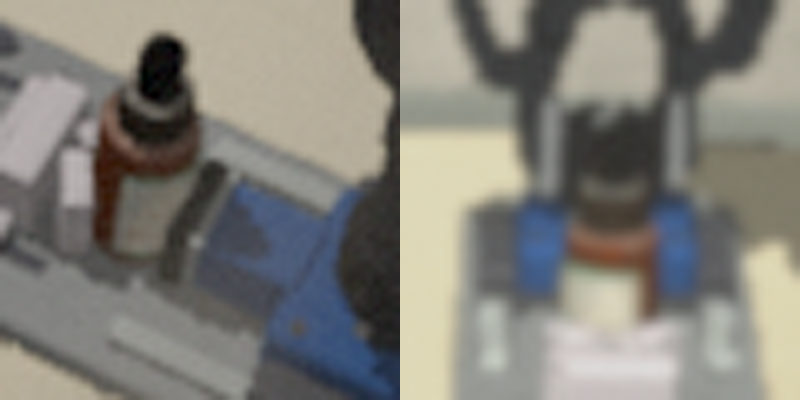

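Forward-turn moments over 186–192° average about 0.10 N m above the 0.226 free-turn baseline. A fit puts the current squeeze at about 12 N. I'll back off slightly, which also gives a check from reverse-torque readings.

>>> send_rows(
  moves=[0.1,0,0,-0.5,0.2,0,0,-1.2],
)

```text
clock: 22.18
tcp_pos: [0.5259, -0.1935, 0.05]
orientation: [-2.51, 1.888, -0.004]
contact_force: [3.8, -0.3, 6.2]
grip_width: 0.0388
```

```bash
python3 -c "
from st import *
st()"
```

```text
22.175 [ 0.5259 -0.1935  0.05  ] yaw -73.91 0.03875740420440028 [ 3.7593 -0.287   6.1802] [-0.1291 -0.736  -0.0913] q7 -1.63 ydtool [-0.9805 -0.1964]
```

>>> send_rows(
  moves=[0.1,0,0,-0.4,0.1,0,0,-0.8],
)

```text
clock: 22.42
tcp_pos: [0.5259, -0.1937, 0.05]
orientation: [-2.523, 1.871, -0.004]
contact_force: [5.0, 0.7, 7.0]
grip_width: 0.039
```

```bash
python3 -c "
from st import *
st()"
```

```text
22.425 [ 0.5259 -0.1937  0.05  ] yaw -73.12 0.039032111234720786 [4.9598 0.6967 6.9583] [-0.1709 -0.6085 -0.0998] q7 -1.62 ydtool [-0.9777 -0.2099]
```

The reverse readings of −0.09 and −0.10 give about 12 N, which agrees. One more 1.5° back for about 10–11 N.

>>> send_rows(
  moves=[0.1,0,0,-0.8,0.2,0,0,-1.5],
)

```text
clock: 22.68
tcp_pos: [0.5259, -0.1939, 0.05]
orientation: [-2.547, 1.838, -0.004]
contact_force: [3.7, -1.4, 7.1]
grip_width: 0.0393
```

```bash
python3 -c "
from st import *
st()"
```

```text
22.675 [ 0.5259 -0.1939  0.05  ] yaw -71.62 0.0392631622070312 [ 3.7083 -1.4337  7.0616] [-0.1941 -0.6413 -0.1065] q7 -1.60 ydtool [-0.9718 -0.2354]
```

Reading −0.107 gives about 11 N. Releasing: the fingers open along the bed's x, clear of everything.

>>> send_rows(
  moves=[0,0,0,0,0,0,0,0,0,0,0,0,0,0,0,0,0,0,-10,0,0,0,-40,0,0,0,-80,0,0,0,-110,0],
  hand=0,
)

```text
clock: 23.68
tcp_pos: [0.5247, -0.1938, 0.1612]
orientation: [-2.547, 1.839, -0.002]
contact_force: [0.5, -1.6, 0.3]
grip_width: 0.0856
```

>>> send_rows(
  moves=[0,0,-30,0,-30,0,-60,0,-60,0,-70,0,-60,0,-70,0],
)

```text
clock: 24.18
tcp_pos: [0.5058, -0.1347, 0.2301]
orientation: [-2.548, 1.833, 0.0]
contact_force: [-0.0, -0.8, 0.3]
grip_width: 0.0853
```

```bash
python3 -c "
from st import *
st()
s=r.grab_frame('scene')
d=r.grab_frame('side');w=r.grab_frame('wrist')
cv2.imwrite('pics/w19.png',np.vstack([np.hstack([cv2.resize(s['img'][215:295,285:385],(375,300),interpolation=2),cv2.resize(d['img'][130:210,215:315],(375,300),interpolation=2)]),np.hstack([cv2.resize(w['img'],(375,281)),cv2.resize(s['img'],(375,281))])])[:,:,::-1])
t=np.load('t191.npz')
def sh(a,b,x0,y0,x1,y1):
  g=lambda i:cv2.cvtColor(i,cv2.COLOR_RGB2GRAY)[y0:y1,x0:x1].astype(np.float32)
  return cv2.phaseCorrelate(g(a),g(b),cv2.createHanningWindow((x1-x0,y1-y0),cv2.CV_32F))[0]
print('bottle scene',sh(t['s'],s['img'],298,216,318,240))"
```

```text
24.175 [ 0.5058 -0.1347  0.2301] yaw -71.46 0.08525717923249178 [-0.     -0.7553  0.3471] [-0.042  -0.0503  0.0116] q7 -1.93 ydtool [-0.9712 -0.2382]
bottle scene (-0.07431360159939082, -0.15894872947067995)
```

View pics/w19.png

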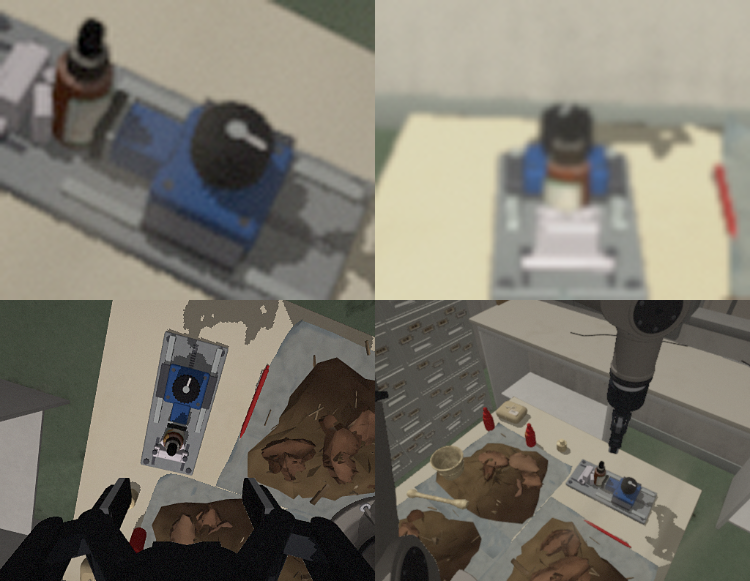

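```bash
python3 -c "
from st import *
w=r.grab_frame('wrist')
cv2.imwrite('pics/w20.png',cv2.resize(w['img'][20:240,180:330],None,fx=2.7,fy=2.7,interpolation=2)[:,:,::-1])"
```

```text
(no output)
```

View pics/w20.png

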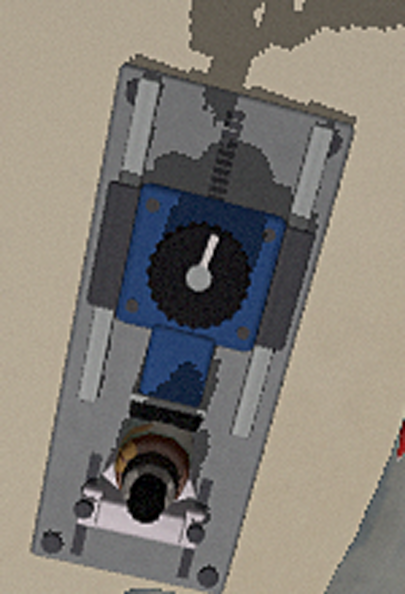

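The picture shows the bottle upright in the V on the mid line, with its body at about (152,455) and the pad at (167,410) against it. The gripper is clear, so I'm handing in.

```bash
python3 -c "
from st import *
st(); r.hand_in()"
```

```text
24.375 [ 0.5055 -0.1372  0.229 ] yaw -71.68 0.08522622465274576 [-0.3689  0.3322 -0.2298] [-0.0233  0.0164  0.0454] q7 -1.93 ydtool [-0.9721 -0.2345]
the job is handed in; nothing more can be done
```

I stood the amber bottle on the bed between the pad and the V jaw and let go. I then turned the knob about 192° clockwise and about 3.5° back, released it and handed in at 24.4 s. The hand-in reported no verdict.

**Placing:** My first grip caught the shoulder of the bottle, so I opened, rose 9 mm and regripped on the cap.

**Clamp force:** I estimate about 10–11 N from the wrist moment, not a direct reading:
- **Turning forward:** the readings scattered by about ±0.03 N m. A fit put the peak squeeze at about 12 N.
- **Turning back:** the readings agreed, at about 11–13 N.
- **At rest:** readings taken while holding still drifted, so I did not use them.

**Last pictures:** The bottle is upright in the V near the mid line, with the pad against it. It did not visibly move when I let go. The packet and weight appear untouched by eye; I did not measure their final positions.

**Disagreement:** The cameras differed by 3–5 mm in x on the bed, knob and bottle. I used the consensus for the knob, and the V and pad left the bottle centred.

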